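# Lay out the finger-prick blood sampling tray

### The job

Using the things that stand close beside the grey tray (not the supplies in the far right corner of the table), lay out the tray, whose front row already holds the petri dish and the roll of tape: stand the small vial in the bay between them, the beaker in the bay directly behind the tape roll, and the large carton flat in the bay directly behind the petri dish. Then set the small carton flat on top of the large one, centred on it and with its long sides parallel to the large carton's. Everything stays upright as it is now, and the dish and the tape roll stay in their bays without being pushed about or tipped.

Things in the scene. Friction and masses are not known exactly. Their poses are not given: they have to be found in the camera images.
- tray: Fixed grey tray, 223 (x) x 312 mm (y), 2 rows of 3 bays. Origin: centre of underside; x to the back row (away from the robot), y left. Floor top at z = 4 mm; walls 3 mm thick, tops at z = 12 mm, rim 14. Bays 100 mm wide, centres y = 103, 0, -103 mm; front row 88 mm deep, centres x = -64.5 mm; back row 126 mm deep, centres x = 45.5 mm. Yaw up to 0.22 rad.
- petri_dish: Round covered glass petri dish, 74 mm diameter, 18 mm high, loose, standing in the left or right bay of the tray's front row. Origin: centre of its underside. Not to be moved.
- tape_roll: Roll of cream tape lying flat, 62 mm outer diameter, 25 mm high, loose, in the front-row bay at the other end from the petri dish. Origin: centre of its underside. Not to be moved.
- large_carton: The larger cardboard carton, 62 (its x) x 105 (its y, long side) x 48 mm high, 0.09 kg, on the table close to the left or right of the tray (not a like one in the far right corner). Origin: centre of its underside. Grasp it across the 62 mm. It fits flat in a bay only with its long side front to back.
- small_carton: The smaller cardboard carton, 55 (its x) x 82 (its y, long side) x 32 mm high, 0.21 kg, on the table close to the left or right of the tray (not a like one in the far right corner). Origin: centre of its underside. Grasp it across the 55 mm.
- beaker: Small open glass beaker, 45 mm diameter, 57 mm high, 0.06 kg, standing upright on the table close to the left or right of the tray (not a like one in the far right corner). Origin: centre of its underside. Grasp it round the outside.
- vial: Small whitish glass vial, 31 mm greatest diameter, with a narrower neck upward, 42 mm high, 0.03 kg, standing on the table close to the left or right of the tray (not a like one in the far right corner). Origin: centre of its underside. Grasp it round the wider lower body.
Things that resemble listed ones, but are neither listed nor needed, are in the scene too. What is shaped like the large_carton but red or turquoise is not meant. What is shaped like the beaker but red is not meant.

How it is judged:
At the end, for the whole second after the job is handed in: All at rest, upright, released: large carton on the floor of the back bay behind the dish, beaker in the back bay behind the tape roll, vial in the front bay between dish and roll; small carton flat on the large one, centres within 15 mm, parallel within 0.3 rad; dish and roll still in their bays (((y of petri_dish in the frame of tray between 0.063 and 0.143 m and y of large_carton in the frame of tray between 0.063 and 0.143 m and y of tape_roll in the frame of tray between -0.143 and -0.063 m and y of beaker in the frame of tray between -0.143 and -0.063 m) or (y of petri_dish in the frame of tray between -0.143 and -0.063 m and y of large_carton in the frame of tray between -0.143 and -0.063 m and y of tape_roll in the frame of tray between 0.063 and 0.143 m and y of beaker in the frame of tray between 0.063 and 0.143 m)) and x of petri_dish in the frame of tray between -0.1075 and -0.0215 m and z of petri_dish in the frame of tray between 0 and 0.008 m and angle between each of petri_dish, tape_roll, large_carton, beaker, vial, small_carton's own z axis and vertical below 0.1 rad and x of tape_roll in the frame of tray between -0.1075 and -0.0215 m and z of tape_roll in the frame of tray between 0 and 0.008 m and x of large_carton in the frame of tray between 0.0025 and 0.0885 m and z of large_carton in the frame of tray between 0 and 0.008 m and x of beaker in the frame of tray between 0.0025 and 0.0885 m and z of beaker in the frame of tray between 0 and 0.008 m and x of vial in the frame of tray between -0.1075 and -0.0215 m and z of vial in the frame of tray between 0 and 0.008 m and y of vial in the frame of tray between -0.04 and 0.04 m and angle between the y axis of large_carton and the x axis of tray, either way round below 0.45 rad and horizontal distance between small_carton and large_carton below 0.015 m and angle between the y axis of small_carton and the y axis of large_carton, either way round below 0.3 rad and z of small_carton in the frame of large_carton between 0.043 and 0.053 m and linear speed of each of large_carton, small_carton, beaker, vial, petri_dish, tape_roll below 0.02 m/s and angular speed of each of large_carton, small_carton, beaker, vial, petri_dish, tape_roll below 0.2 rad/s); the robot touches nothing.
It fails at once if the petri dish or the tape roll is pushed more than 25 mm or tipped more than 0.3 rad (distance of any of petri_dish, tape_roll from where it was at the start of the episode above 0.025 m or angle between any of petri_dish, tape_roll's own z axis and vertical above 0.3 rad).
It fails at once if one of the things to be placed is tipped over (angle between any of large_carton, small_carton, beaker, vial's own z axis and vertical above 0.8 rad).
It also fails if it takes over 109 s, if anything falls off the work surface, if the arm or the gripper's body presses on something with over 40 N, if the wrist force passes 120 N, or if a joint passes its speed limit or range.

### The arm

A 6-joint arm with a two-finger parallel gripper is mounted at the origin on a cart in front of the work surface, level with it; the furniture and walls round the work are solid. World frame = base frame: x ahead of the robot, y to its left, z up, the work surface at z = 0. Lengths are in m, angles in rad, forces in N, time in s.
With the tool pointing down it reaches from about 0.325 to 0.875 m from the base axis. Payload 4.4 kg.
Tool frame: the origin (TCP) lies at the very end of the fingers, on their centre line; the grasp point (between the pads) lies 19 mm behind it; z points along the fingers, y is the line along which they close (so a half turn about z gives the same grasp; the last joint's range is limited). The gripper opens to 85 mm and grips with 20 to 120 N. Pads are 22 mm wide; open, the fingers measure 114 mm over their backs; the gripper's body (76 mm by 85 mm) begins 54 mm behind the grasp point. The pads swing forward as they close: fully open they stand 13 mm farther back than shut.
Start: joints at [1.183, 0.207, 1.542, -0, 1.393, -0.15], TCP at [0.135, 0.559, 0.231] pointing down, gripper open.
Joint ranges: [-2.73, 2.73], [-0.86, 2.22], [0.23, 2.46], [-1.11, 4.25], [0.08, 2.63], [-2.82, 2.82]. Speed limits (rad/s): [2.79, 2.79, 3.14, 3.14, 3.14, 3.14].

### API

Orientations are given as [roll, pitch, yaw] about the fixed x, y, z axes, in that order (R = Rz(yaw) Ry(pitch) Rx(roll)).
In Python, from rig import env, imaging gives the robot as it stands.
- The arm moves only by the tool apply_moves, never from a script. Its argument "steps" is a list of rows, each an object with "offset": the shift along the tool's x, y, z in mm, a list of three; "spin": the turn about the tool's z in degrees; "grip": the closure, from -1 (fully open) to 1 (shut). A call has 1 to 8 rows; each row is the pose to reach, as a shift and turn from the pose commanded when the call began, along the tool's axes at that moment; what a row does not reach only later rows make up. A row lasts 1/10 s, in which the tool goes at most 50 mm and 8.59 degrees, less where a joint would pass 70% of its speed; a pose out of reach is approached as far as the arm can. A call with a gripper value outside its range is refused whole. The fingers move at their own pace and stop on an object; the grip force is fixed at half the most. Time passes only in rows, so rows that repeat a pose let the fingers close. It gives the time, the measured TCP pose, the force, the opening and the grip force at its end, in the units of the state.
- env.get_state(): the state, without advancing time (a new reading comes with each control period).
- imaging.grab_frame(name): name is "scene" or "top" or "wrist"; returns (picture, depth): 480x640x3 uint8, red, green, blue; 480x640 float32, m along the optical axis (not along the pixel's ray), 0 where there is no reading.
- imaging.calibration(name): a dict with "vfov" (degrees; the focal length in pixels is half the picture's height over the tangent of half this angle, whatever the lens; pixels are square), "cx", "cy" (the principal point, pixels), "rvec" (rotation vector, rad) and "tvec" (3), from world to camera coordinates, as OpenCV has them. Camera axes: x right, y down, z forward; pixel columns grow to the right and rows downward; lengths in m; the calibration is good to about 2 mm. A picture is of the moment at which its call begins: read the wrist's pose just before it. calibration takes no time and is no camera call; for the wrist camera it gives the pose at the moment of the call.
- env.finish_job(): hands the job in; it is judged then, once.
The state is a dict: "clock": time; "qpos": joint angles; "joint_vel": joint speeds; "joint_torque": joint torques, N m; "tcp_pos": TCP position; "orientation": TCP orientation; "wrist_force": force on the tool from outside, world axes, zero at the start; "ft_torque": the same for the moment, N m; "opening": opening from 0.0 (shut) to 1.0 (fully open); "gripper_force": force on a finger pad.
Only numpy, scipy, OpenCV 4.12 (cv2) and the standard library are available. Lean on these libraries where they do the work, as an engineer would, in place of code of your own. Each camera call takes 0.05 s, during which the arm holds its last target. There are 200 camera calls.

## Working session

There is one attempt and no reset: what is moved stays moved. The work goes in short steps, Python scripts to look and compute and a tool call to move; the robot and the scene stay as the last step left them, time stands still between calls to the robot, and variables do not carry over. Pictures are saved under pics/ and viewed, at most 14 in all, crops included, and the job is handed in when it is done.

Besides the shell and the picture viewer there is one more tool, called in YAML: its name, and indented under it one key for each argument. apply_moves: Moves the arm, as the interface text tells. Its arguments: {"type":"object","properties":{"steps":{"type":"array","items":{"type":"object","properties":{"offset":{"type":"array","items":{"type":"number"}},"spin":{"type":"number"},"grip":{"type":"number"}}}}},"required":["steps"]}

```bash
mkdir -p pics; ls
python3 - <<'E'
from rig import env, imaging
import cv2
print(env.get_state())
for n in ("scene","top"):
    p,d=imaging.grab_frame(n); cv2.imwrite(f"pics/{n}0.png",p[:,:,::-1]); print(n,imaging.calibration(n),(d>0).mean())
    import numpy as np; np.save(f"{n}_d.npy",d)
E
```

```text
pics
{'clock': 0.0, 'qpos': array([ 1.18349177e+00,  2.07432563e-01,  1.54296633e+00,  7.08325209e-06,
        1.39349319e+00, -1.50496726e-01]), 'joint_vel': array([ 0.00091121, -0.0005784 , -0.00103165,  0.00026156, -0.00046897,
       -0.00062019]), 'joint_torque': array([-2.38430139e-04, -3.83023274e+01, -2.91600984e+01, -2.14594975e-04,
        1.04313710e-02, -9.09710621e-06]), 'tcp_pos': array([0.13461237, 0.55824002, 0.23011276]), 'orientation': array([-3.13932026e+00, -3.51642137e-04,  2.90478317e+00]), 'wrist_force': array([-0.07356889,  0.39842844,  0.15657373]), 'ft_torque': array([ 0.03481805, -0.0134479 , -0.00166809]), 'gripper_force': 0.0, 'opening': 1.002319443715303}
scene {'vfov': 51.313475863408485, 'cx': 318.09708594353407, 'cy': 235.81865258928173, 'rvec': array([ 0.84310411, -2.17739499,  1.43181197]), 'tvec': array([0.4078408 , 0.13654865, 1.05426269])} 0.9476692708333333
top {'vfov': 47.79838144384732, 'cx': 322.9161964094819, 'cy': 236.64078957856077, 'rvec': array([ 2.15892441, -2.15075792,  0.17010728]), 'tvec': array([0.05886484, 0.43998182, 1.553775  ])} 0.996005859375
```

View pics/scene0.png

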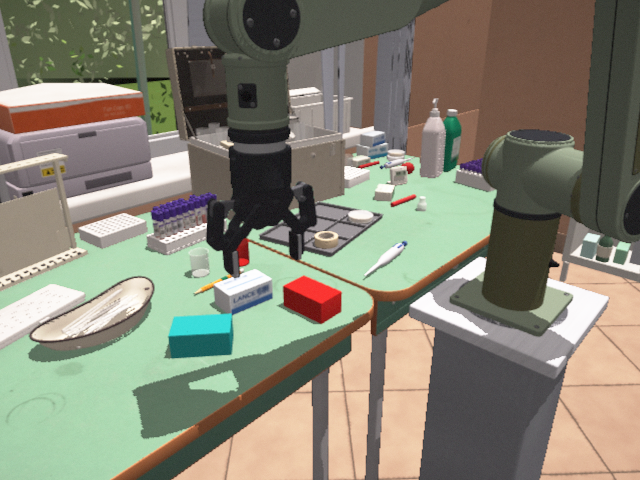

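View pics/top0.png

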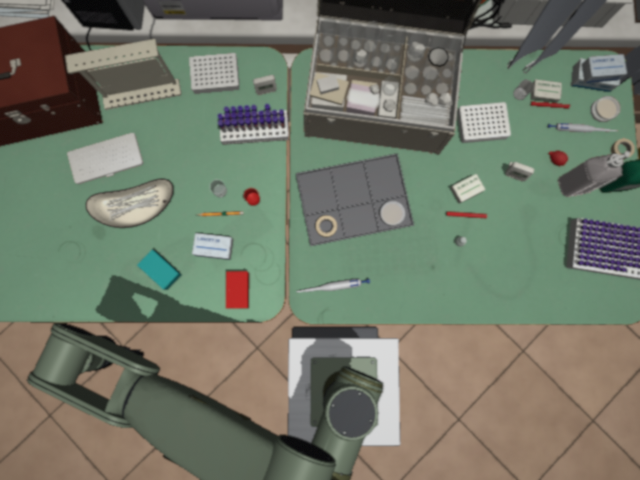

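The top view shows the tray at (355,200), with the dish at its right front (393,213) and the tape at its left front (327,226).
- **Large carton:** the white/blue box at (212,245) fits. The turquoise (158,268) and red (237,289) ones are excluded by colour, and (600,70) is in the far corner.
- **Beaker:** the clear one at (219,188) fits. The red one at (252,197) is excluded.
- **Small carton:** (467,187), beside the tray. (547,90) is in the far corner.
- **Vial:** (460,240).

I'll confirm these in one enlarged crop and measure.

```bash
cat > h.py <<'E'
import numpy as np, cv2
from rig import env, imaging
class Cam:
    def __init__(s,n):
        c=imaging.calibration(n); f=240/np.tan(np.radians(c['vfov'])/2)
        s.K=np.array([[f,0,c['cx']],[0,f,c['cy']],[0,0,1.]]); s.R=cv2.Rodrigues(c['rvec'])[0]; s.rv=c['rvec']; s.t=np.array(c['tvec'])
        s.C=-s.R.T@s.t
    def rays(s,uv):
        uv=np.atleast_2d(uv).astype(float)
        return np.c_[uv,np.ones(len(uv))]@np.linalg.inv(s.K).T@s.R
    def plane(s,uv,z):
        r=s.rays(uv); return s.C+r*((z-s.C[2])/r[:,2])[:,None]
    def proj(s,P): return cv2.projectPoints(np.atleast_2d(P).astype(float),s.rv,s.t,s.K,None)[0][:,0]
    def cloud(s,d):
        v,u=np.mgrid[:480,:640]; return (s.C+s.rays(np.c_[u.ravel(),v.ravel()])*d.reshape(-1,1)).reshape(480,640,3)
E
python3 - <<'E'
from h import *
p=cv2.imread('pics/top0.png'); d=np.load('top_d.npy'); c=Cam('top'); X=c.cloud(d)
a=cv2.resize(p[165:315,140:270],None,fx=3,fy=3,interpolation=2); b=cv2.resize(p[140:270,430:550],None,fx=3,fy=3,interpolation=2)
b=cv2.copyMakeBorder(b,0,a.shape[0]-b.shape[0],0,0,0); cv2.imwrite('pics/crop.png',np.hstack([a,b]))
for n,(u,v) in dict(large=(212,245),beaker=(219,188),small=(467,187),vial=(460,240),box=(518,170),dish=(393,213),tape=(327,226)).items():
    W=X[v-22:v+23,u-28:u+29]; m=(W[:,:,2]>0.012)
    k,l,s,ce=cv2.connectedComponentsWithStats(m.astype(np.uint8))
    i=1+np.argmin([np.hypot(*(ce[j]-[28,22])) for j in range(1,k)])
    pts=W[l==i]; top=pts[pts[:,2]>np.percentile(pts[:,2],90)-.008]
    r=cv2.minAreaRect((top[:,:2]*1000).astype(np.float32))
    print(n,len(top),top.mean(0).round(4),'zmax',np.percentile(pts[:,2],90).round(4),'rect',np.round(r[0]),np.round(r[1]),round(r[2],1))
# tray by colour and height
hsv=cv2.cvtColor(p,cv2.COLOR_BGR2HSV); m=((hsv[:,:,1]<50)&(hsv[:,:,2]<130)&(hsv[:,:,2]>60)).astype(np.uint8)
M=np.zeros_like(m); M[148:250,290:420]=m[148:250,290:420]
M=cv2.morphologyEx(M,cv2.MORPH_OPEN,np.ones((5,5)))
cs=max(cv2.findContours(M,0,2)[0],key=cv2.contourArea)[:,0]
P=c.plane(cs,.013)[:,:2]; r=cv2.minAreaRect((P*1000).astype(np.float32)); print('tray',r, cv2.boxPoints(r).round())
E
```

```text
large 660 [0.4088 0.3812 0.0581] zmax 0.0523 rect [346. 250.] [411.  90.] 64.0
beaker 60 [0.5859 0.3745 0.0558] zmax 0.0578 rect [583. 371.] [44. 43.] 16.8
small 416 [ 0.5888 -0.3695  0.0366] zmax 0.0362 rect [ 429. -152.] [ 64. 633.] 36.3
vial 34 [ 0.4311 -0.3456  0.0422] zmax 0.044 rect [ 431. -346.] [16. 18.] 70.8
box 129 [ 0.6308 -0.5063  0.1093] zmax 0.0635 rect [ 448. -223.] [ 57. 769.] 32.9
dish 404 [ 0.5123 -0.1423  0.0346] zmax 0.0264 rect [391. -29.] [ 72. 411.] 47.2
tape 183 [0.4723 0.0531 0.0366] zmax 0.0314 rect [363.  80.] [ 61. 288.] 76.3
tray ((557.1106567382812, -33.357696533203125), (230.62290954589844, 320.7171325683594), 11.776716232299805) [[ 411.  100.]
 [ 477. -214.]
 [ 703. -167.]
 [ 637.  147.]]
```

View pics/crop.png

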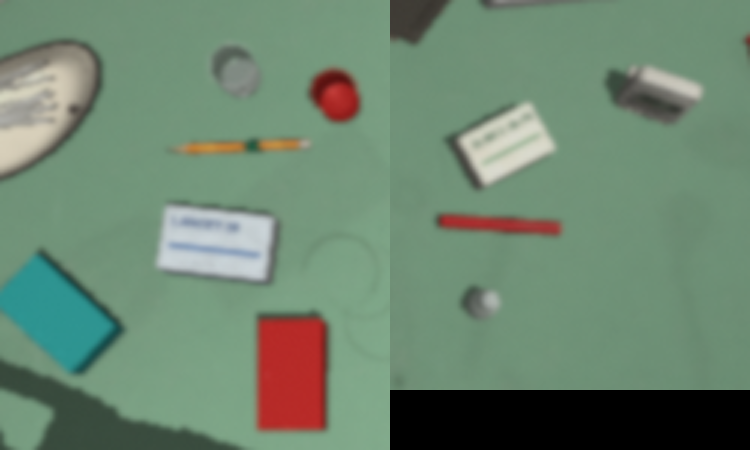

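The crop confirms the choices: the white/blue large carton and clear beaker on the left, and the cream small carton and whitish vial on the right. Next I'll refine the poses with top-face masks and a height band, and check heights by triangulating with the scene view.

```bash
python3 - <<'E'
from h import *
T,S=Cam('top'),Cam('scene'); X=T.cloud(np.load('top_d.npy')); XS=S.cloud(np.load('scene_d.npy'))
p=cv2.imread('pics/top0.png'); hsv=cv2.cvtColor(p,cv2.COLOR_BGR2HSV)
def blob(mask,u,v,w=28):
    M=np.zeros((480,640),np.uint8); M[v-w:v+w,u-w:u+w]=mask[v-w:v+w,u-w:u+w]
    M=cv2.morphologyEx(M,cv2.MORPH_CLOSE,np.ones((5,5)))
    k,l,s,ce=cv2.connectedComponentsWithStats(M); return l==1+np.argmax(s[1:,4])
for n,(u,v),hh in (('large',(212,245),.048),('small',(467,187),.032)):
    m=blob((hsv[:,:,2]>150)&((hsv[:,:,1]<60)|(hsv[:,:,0]>95)&(hsv[:,:,0]<130)),u,v)
    zt=np.median(X[m][:,2])
    c=max(cv2.findContours(m.astype(np.uint8),0,2)[0],key=cv2.contourArea)[:,0]
    r=cv2.minAreaRect((T.plane(c,zt)[:,:2]*1000).astype(np.float32))
    b=cv2.boxPoints(r); e=b[1]-b[0]; f=b[2]-b[1]; L=e if np.hypot(*e)>np.hypot(*f) else f
    q=XS[(np.hypot(XS[:,:,0]-r[0][0]/1e3,XS[:,:,1]-r[0][1]/1e3)<.025)&(XS[:,:,2]<.08)]
    print(n,'ztop',zt.round(4),'zscene',np.percentile(q[:,2],[50,80]).round(4),np.round(r[0],1),np.round(r[1],1),'long axis yaw',np.degrees(np.arctan2(L[1],L[0])).round(1))
for n,(x,y),h,R in (('beaker',(.583,.371),.057,.035),('vial',(.431,-.346),.042,.03),('dish',(.506,-.137),.022,.045),('tape',(.473,.053),.029,.04)):
    for nm,Y in(('top',X),('scene',XS)):
        q=Y[(np.hypot(Y[:,:,0]-x,Y[:,:,1]-y)<R)&(Y[:,:,2]>(.6*h if h<.03 else .3*h))&(Y[:,:,2]<h+.012)]
        if len(q)<5: print(n,nm,len(q)); continue
        cc,rad=cv2.minEnclosingCircle((q[:,:2]*1000).astype(np.float32))
        print(n,nm,len(q),'z',np.percentile(q[:,2],[50,95]).round(4),np.round(cc,1),round(rad,1),q.mean(0).round(4))
# tray rim points: height profile
th=np.radians(11.8); c0=np.array([.557,-.0334]); A=np.array([[np.cos(th),np.sin(th)],[-np.sin(th),np.cos(th)]])
l=(X[:,:,:2]-c0)@A.T
hs=(hsv[:,:,1]<50)&(hsv[:,:,2]<130)&(hsv[:,:,2]>60)
for ax,rng in((0,.09),(1,.13)):
    s=hs&(abs(l[:,:,1-ax])<(.13 if ax==0 else .09))&(abs(l[:,:,ax])<.2)&(X[:,:,2]<.03)
    print('xy'[ax],np.percentile(l[s][:,ax],[.5,1,99,99.5]).round(4))
fl=(abs(l[:,:,0]-.045)<.04)&(abs(l[:,:,1])<.035); print('floor z',np.median(X[fl][:,2]))
E
python3 - <<'E'
import cv2
p=cv2.imread('pics/top0.png')[145:255,285:425]; cv2.imwrite('pics/tray.png',cv2.resize(p,None,fx=5,fy=5,interpolation=2))
E
```

```text
large ztop 0.0079 zscene [0.0496 0.0503] [418.6 384.2] [163.8 154.6] long axis yaw 0.3
small ztop 0.0311 zscene [0.0338 0.0347] [ 589.9 -375.5] [62.9 87.1] long axis yaw -61.1
beaker top 139 z [0.0438 0.0599] [583.1 370.9] 22.8 [0.5833 0.3726 0.0426]
beaker scene 423 z [0.0444 0.0581] [587.3 370.6] 25.1 [0.581  0.3724 0.0418]
vial top 90 z [0.0287 0.0447] [ 430.4 -345.6] 15.1 [ 0.4296 -0.3428  0.0306]
vial scene 91 z [0.0262 0.0444] [ 431.1 -344. ] 16.7 [ 0.4303 -0.3421  0.0282]
dish top 484 z [0.0217 0.0276] [ 506.3 -138.1] 43.9 [ 0.5118 -0.143   0.0216]
dish scene 258 z [0.0228 0.0251] [ 505.9 -136.8] 44.6 [ 0.5086 -0.1373  0.0214]
tape top 217 z [0.0268 0.0326] [474.1  53.1] 31.4 [0.4731 0.0526 0.027 ]
tape scene 258 z [0.0273 0.031 ] [477.3  50.9] 34.6 [0.4731 0.055  0.026 ]
x [-0.1121 -0.1115  0.1841  0.1924]
y [-0.1605 -0.1573  0.1585  0.1598]
floor z 0.003728514558796525
```

View pics/tray.png

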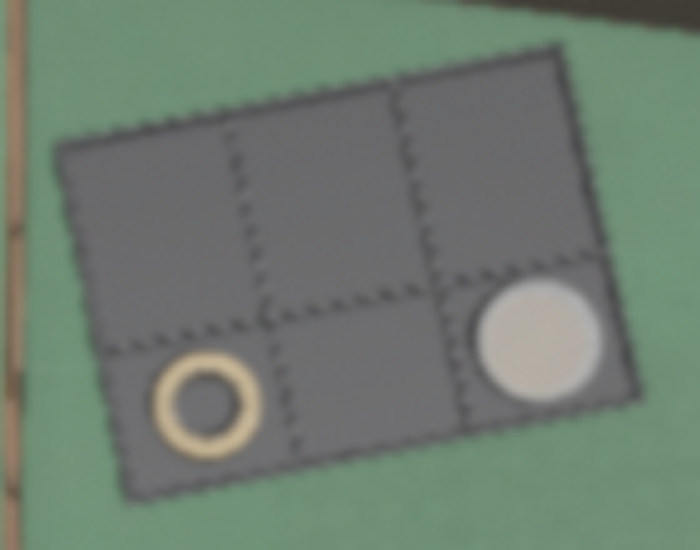

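The tray crop shows the corners at crop pixels (55,143), (562,46), (642,400) and (128,502), with the two cross walls and the row wall visible. The dish is at (540,340) and the tape at (207,405).

Run:
```python
from h import *
T=Cam('top'); X=T.cloud(np.load('top_d.npy')); XS=Cam('scene').cloud(np.load('scene_d.npy'))
P=T.plane(np.array([[55,143],[562,46],[642,400],[128,502]])/5+[285,145]-.4,.013)[:,:2]; c0=P.mean(0)
M=np.array([[.1115,.156],[.1115,-.156],[-.1115,-.156],[-.1115,.156]])
H=M.T@(P-c0); U,s,V=np.linalg.svd(H); R=V.T@U.T; th=np.arctan2(R[1,0],R[0,0])
print('tray',c0.round(4),np.degrees(th).round(2),'resid',((P-c0)@R-M).round(4).tolist())
for n,q in dict(largeR=(.0455,-.103),beakerL=(.0455,.103),vial=(-.0645,0)).items(): print(n,(c0+R@q).round(4))
for n,q in dict(dish=(.5078,-.1375),tape=(.4735,.053)).items(): print(n,(R.T@(np.array(q)-c0)).round(3))
for nm,Y in (('top',X),('scene',XS)):
  for n,x,y,lo,hi in (('large',.409,.381,.041,.056),('small',.59,-.3755,.026,.042)):
    s=(np.hypot(Y[:,:,0]-x,Y[:,:,1]-y)<.07)&(Y[:,:,2]>lo)&(Y[:,:,2]<hi)
    r=cv2.minAreaRect((Y[s][:,:2]*1e3).astype(np.float32)); b=cv2.boxPoints(r);e,f=b[1]-b[0],b[2]-b[1];L=e if e@e>f@f else f
    print(nm,n,s.sum(),np.median(Y[s][:,2]).round(4),np.round(r[0]),np.round(r[1]),np.degrees(np.arctan2(L[1],L[0])).round(1))
W=Cam('wrist'); st=env.get_state(); print('wrist cam',W.C,W.R[2],st['tcp_pos'])
```

```text
tray [ 0.5572 -0.0327] 11.57 resid [[-0.0004, 0.0005], [-0.0007, -0.0004], [0.0006, -0.0], [0.0005, -0.0001]]
largeR [ 0.6224 -0.1245]
beakerL [0.5811 0.0773]
vial [ 0.494  -0.0457]
dish [-0.069 -0.093]
tape [-0.065  0.101]
top large 770 0.0475 [411. 383.] [106.  63.] 84.1
top small 484 0.0319 [ 589. -370.] [55. 87.] -62.2
scene large 911 0.0492 [413. 382.] [106.  65.] 82.4
scene small 168 0.0335 [ 591. -373.] [56. 91.] -64.1
wrist cam [0.06499178 0.57528875 0.37157778] [ 0.27409229 -0.06787081 -0.95930546] [0.13465478 0.55829702 0.23023408]
```

```bash
cat > go.py <<'E'
import sys; from h import *
# args: x,y,z,yawdeg ... (m); each printed relative to the previous target (separate calls); '+' prefix = same call as previous
st=env.get_state(); p=np.array(st['tcp_pos']); yaw=np.degrees(st['orientation'][2])
print('now',p.round(4),round(yaw,1),'open',round(st['opening'],3),'F',np.round(st['wrist_force'],1),'t',round(st['clock'],1),'q6',round(st['qpos'][5],2))
b,by=p,yaw; q,qy=p,yaw
for a in sys.argv[1:]:
    same=a[0]=='+'; x,y,z,w=map(float,a.lstrip('+').split(','))
    if not same: b,by=q,qy
    d=np.array([x,y,z])-b; t=np.radians(by); s=-((w-by+180)%360-180)
    print('offset',np.round([d[0]*np.cos(t)+d[1]*np.sin(t),d[0]*np.sin(t)-d[1]*np.cos(t),-d[2]]*np.array(1000),1),'spin',round(s,1))
    q,qy=np.array([x,y,z]),w
E
python3 go.py .412,.3825,.16,216.4 .412,.3825,.16,263.5 .412,.3825,.010,263.5
```

```text
now [0.1347 0.5583 0.2302] 166.4 open 1.0 F [-0.3  0.3 -0. ] t 0.1 q6 -0.15
offset [-310.8 -105.8   70.2] spin -50.0
offset [-0.  0. -0.] spin -47.1
offset [ -0.   0. 150.] spin -0.0
```

apply_moves:
  steps:
    - {"offset": [-311,-106,70],"spin": -50,"grip": -1}
    - {"offset": [-311,-106,70],"spin": -50,"grip": -1}
    - {"offset": [-311,-106,70],"spin": -50,"grip": -1}
    - {"offset": [-311,-106,70],"spin": -50,"grip": -1}
    - {"offset": [-311,-106,70],"spin": -50,"grip": -1}
    - {"offset": [-311,-106,70],"spin": -50,"grip": -1}
    - {"offset": [-311,-106,70],"spin": -50,"grip": -1}
    - {"offset": [-311,-106,70],"spin": -50,"grip": -1}

```text
clock: 0.9
tcp_pos: [0.4154, 0.3794, 0.1595]
orientation: [-3.14, -0.002, -2.511]
wrist_force: [-0.1, 0.2, -0.4]
opening: 1.001
gripper_force: 0.0
```

apply_moves:
  steps:
    - {"offset": [0,0,0],"spin": -47,"grip": -1}
    - {"offset": [0,0,0],"spin": -47,"grip": -1}
    - {"offset": [0,0,0],"spin": -47,"grip": -1}
    - {"offset": [0,0,0],"spin": -47,"grip": -1}
    - {"offset": [0,0,0],"spin": -47,"grip": -1}
    - {"offset": [0,0,0],"spin": -47,"grip": -1}
    - {"offset": [0,0,0],"spin": -47,"grip": -1}
    - {"offset": [0,0,0],"spin": -47,"grip": -1}

```text
clock: 1.7
tcp_pos: [0.4117, 0.3832, 0.1611]
orientation: [3.141, -0.0, -1.687]
wrist_force: [0.2, 1.0, 0.8]
opening: 1.002
gripper_force: 0.0
```

```bash
cat > look.py <<'E'
import sys; from h import *
c=Cam('wrist'); p,d=imaging.grab_frame('wrist'); n=sys.argv[1]; cv2.imwrite(f'pics/{n}.png',p[:,:,::-1])
x,y,lo,hi,R=map(float,sys.argv[2:7]); X=c.cloud(d)
s=(d>0)&(np.hypot(X[:,:,0]-x,X[:,:,1]-y)<R)&(X[:,:,2]>lo)&(X[:,:,2]<hi); q=X[s]
print(len(q),'z',np.percentile(q[:,2],[5,50,95]).round(4))
P=(q[:,:2]*1e3).astype(np.float32); r=cv2.minAreaRect(P); b=cv2.boxPoints(r);e,f=b[1]-b[0],b[2]-b[1];L=e if e@e>f@f else f
print('rect',np.round(r[0],1),np.round(r[1],1),'long yaw',np.degrees(np.arctan2(L[1],L[0])).round(1),'circle',np.round(cv2.minEnclosingCircle(P)[0],1))
print('mean',q.mean(0).round(4))
E
python3 look.py w1 .412,.3825 2>/dev/null; python3 look.py w1 .412 .3825 .04 .058 .075; python3 go.py .412,.3825,.010,263.5
```

```text
14646 z [0.0459 0.047  0.0482]
rect [413.6 381.7] [105.   62.5] long yaw 83.6 circle [413.  381.5]
mean [0.4133 0.3785 0.047 ]
now [0.412  0.3831 0.1612] -96.6 open 1.001 F [-0.4  0.2  1.1] t 1.8 q6 -2.43
offset [ 6.000e-01 -1.000e-01  1.512e+02] spin -0.1
```

The wrist view puts the carton at (413.6, 381.7) mm, yaw 83.6°, top at about 47 mm. Descending to grasp.

apply_moves:
  steps:
    - {"offset": [1,-1.5,50],"spin": 0,"grip": -1}
    - {"offset": [1,-1.5,90],"spin": 0,"grip": -1}
    - {"offset": [1,-1.5,125],"spin": 0,"grip": -1}
    - {"offset": [1,-1.5,150],"spin": 0,"grip": -1}
    - {"offset": [1,-1.5,151],"spin": 0,"grip": -1}
    - {"offset": [1,-1.5,151],"spin": 0,"grip": 1}
    - {"offset": [1,-1.5,151],"spin": 0,"grip": 1}
    - {"offset": [1,-1.5,151],"spin": 0,"grip": 1}

```text
clock: 2.6
tcp_pos: [0.4156, 0.3831, 0.0127]
orientation: [-3.138, 0.003, -1.686]
wrist_force: [-0.7, -0.6, 0.8]
opening: 0.717
gripper_force: 66.4
```

apply_moves:
  steps:
    - {"offset": [0,0,0],"grip": 1}
    - {"offset": [0,0,0],"grip": 1}
    - {"offset": [0,0,0],"grip": 1}
    - {"offset": [0,0,-20],"grip": 1}
    - {"offset": [0,0,-50],"grip": 1}
    - {"offset": [0,0,-90],"grip": 1}
    - {"offset": [0,0,-110],"grip": 1}
    - {"offset": [0,0,-110],"grip": 1}

```text
validation failed for argument at $.st...
```

```bash
python3 go.py .5,.18,.12,235 .6224,-.1245,.12,191.6 .6224,-.1245,.015,191.6; python3 look.py w2 .413 .382 .1 .17 .09
```

```text
now [0.4156 0.3831 0.0127] -96.6 open 0.717 F [-0.7 -0.6  0.8] t 2.6 q6 -2.44
offset [ 192.1 -107.1 -107.3] spin 28.4
offset [ 179.2 -274.9   -0. ] spin 43.4
offset [ -0.   0. 105.] spin -0.0
1880 z [0.1001 0.1014 0.1041]
rect [413.2 364.7] [ 5.1 52.4] long yaw -6.4 circle [413.3 365.4]
mean [0.4142 0.3651 0.1016]
```

apply_moves:
  steps:
    - {"offset": [0,0,-20],"spin": 0,"grip": 1}
    - {"offset": [0,0,-50],"spin": 0,"grip": 1}
    - {"offset": [0,0,-90],"spin": 0,"grip": 1}
    - {"offset": [0,0,-110],"spin": 0,"grip": 1}
    - {"offset": [0,0,-110],"spin": 0,"grip": 1}

```text
clock: 3.15
tcp_pos: [0.4168, 0.3839, 0.1256]
orientation: [-3.133, 0.007, -1.685]
wrist_force: [0.7, 0.0, -0.1]
opening: 0.717
gripper_force: 66.5
```

```bash
python3 go.py .5,.18,.12,235 .6224,-.1245,.12,191.6 .6224,-.1245,.017,191.6; python3 look.py w3 .413 .382 .1 .17 .09
```

```text
now [0.4168 0.3839 0.1256] -96.6 open 0.717 F [ 0.7  0.  -0.1] t 3.1 q6 -2.44
offset [ 193.1 -106.     5.6] spin 28.4
offset [ 179.2 -274.9   -0. ] spin 43.4
offset [ -0.   0. 103.] spin -0.0
58562 z [0.1466 0.1602 0.1615]
rect [414.9 370.8] [81.7 89.1] long yaw -6.6 circle [414.9 369.9]
mean [0.414  0.3635 0.1588]
```

apply_moves:
  steps:
    - {"offset": [193,-106,5],"spin": 28,"grip": 1}
    - {"offset": [193,-106,5],"spin": 28,"grip": 1}
    - {"offset": [193,-106,5],"spin": 28,"grip": 1}
    - {"offset": [193,-106,5],"spin": 28,"grip": 1}
    - {"offset": [193,-106,5],"spin": 28,"grip": 1}
    - {"offset": [193,-106,5],"spin": 28,"grip": 1}

```text
clock: 3.8
tcp_pos: [0.4967, 0.1748, 0.1134]
orientation: [3.14, -0.003, -2.179]
wrist_force: [-0.6, -0.3, -0.8]
opening: 0.717
gripper_force: 66.6
```

apply_moves:
  steps:
    - {"offset": [179,-275,0],"spin": 43,"grip": 1}
    - {"offset": [179,-275,0],"spin": 43,"grip": 1}
    - {"offset": [179,-275,0],"spin": 43,"grip": 1}
    - {"offset": [179,-275,0],"spin": 43,"grip": 1}
    - {"offset": [179,-275,0],"spin": 43,"grip": 1}
    - {"offset": [179,-275,0],"spin": 43,"grip": 1}
    - {"offset": [179,-275,0],"spin": 43,"grip": 1}
    - {"offset": [179,-275,0],"spin": 43,"grip": 1}

```text
clock: 4.6
tcp_pos: [0.6225, -0.1282, 0.1139]
orientation: [-3.141, -0.001, -2.928]
wrist_force: [-0.6, 0.7, 0.0]
opening: 0.717
gripper_force: 66.7
```

```bash
python3 go.py .6224,-.1245,.017,191.6
python3 - <<'E'
from h import *
p,d=imaging.grab_frame('top'); T=Cam('top');X=T.cloud(d); cv2.imwrite('pics/top1.png',p[:,:,::-1])
cw=Cam('wrist'); p,d=imaging.grab_frame('wrist'); cv2.imwrite('pics/w4.png',p[:,:,::-1])
E
```

```text
now [ 0.6225 -0.1282  0.1139] -167.8 open 0.717 F [-0.6  0.7  0. ] t 4.6 q6 -2.12
offset [-0.7  3.7 96.9] spin 0.6
```

View pics/w4.png

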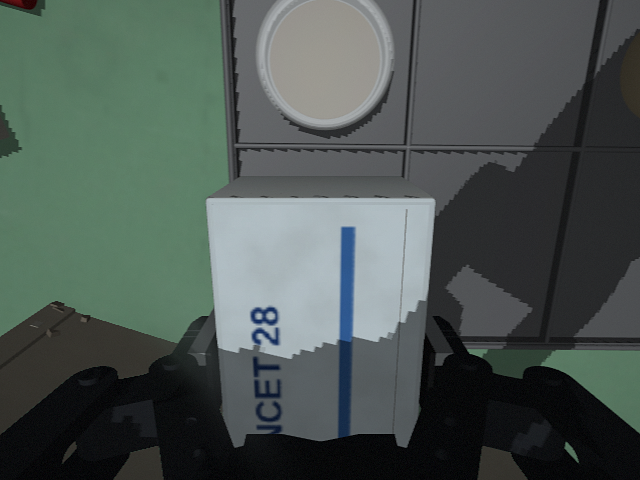

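The wrist view shows the carton held square over the right rear bay. The row wall junctions are at (235,147), (409,147) and (578,150), and I'll use these to check the tray pose.

Run:
```python
from h import *
c=Cam('wrist'); th=np.radians(11.57); R=np.array([[np.cos(th),-np.sin(th)],[np.sin(th),np.cos(th)]])
for n,uv in dict(a=(233,147),b=(409,148),c=(577,150),d=(545,341)).items(): print(n,(((c.plane([uv],.012)[0,:2]-[.5572,-.0327])@R)*1000).round(1))
print('carton front corners', (((c.plane([(208,199),(435,199)],.0114+.0355+.1006)[:,:2]-[.5572,-.0327])@R)*1000).round(1))
```

```text
a [ -15.  -154.1]
b [-16.  -51.2]
c [-16.2  47.4]
d [109.1  50. ]
carton front corners [[  -8.3 -133.5]
 [  -9.2  -72.7]]
```

apply_moves:
  steps:
    - {"offset": [0,1,30],"spin": 0.5,"grip": 1}
    - {"offset": [0,1,60],"spin": 0.5,"grip": 1}
    - {"offset": [0,1,80],"spin": 0.5,"grip": 1}
    - {"offset": [0,1,90],"spin": 0.5,"grip": 1}
    - {"offset": [0,1,94],"spin": 0.5,"grip": 1}
    - {"offset": [0,1,97],"spin": 0.5,"grip": 1}
    - {"offset": [0,1,97],"spin": 0.5,"grip": 1}
    - {"offset": [0,1,97],"spin": 0.5,"grip": 1}

```text
clock: 5.5
tcp_pos: [0.6226, -0.1247, 0.0196]
orientation: [-3.14, 0.002, -2.933]
wrist_force: [1.0, -0.6, -0.2]
opening: 0.719
gripper_force: 66.7
```

apply_moves:
  steps:
    - {"offset": [0,0,2],"spin": 0,"grip": 1}
    - {"offset": [0,0,3],"spin": 0,"grip": 1}
    - {"offset": [0,0,3],"spin": 0,"grip": 1}

```text
clock: 5.8
tcp_pos: [0.6223, -0.1248, 0.0163]
orientation: [-3.141, 0.001, -2.933]
wrist_force: [-1.1, -0.3, 3.6]
opening: 0.715
gripper_force: 66.9
```

Contact (3.6 N). Release and lift.

apply_moves:
  steps:
    - {"offset": [0,0,0],"spin": 0,"grip": -1}
    - {"offset": [0,0,0],"spin": 0,"grip": -1}
    - {"offset": [0,0,0],"spin": 0,"grip": -1}
    - {"offset": [0,0,0],"spin": 0,"grip": -1}
    - {"offset": [0,0,-30],"spin": 0,"grip": -1}
    - {"offset": [0,0,-70],"spin": 0,"grip": -1}
    - {"offset": [0,0,-120],"spin": 0,"grip": -1}
    - {"offset": [0,0,-150],"spin": 0,"grip": -1}

```text
clock: 6.6
tcp_pos: [0.6233, -0.1251, 0.1695]
orientation: [-3.139, 0.005, -2.933]
wrist_force: [0.9, -0.8, 1.0]
opening: 1.0
gripper_force: 0.0
```

```bash
python3 look.py w5 .622 -.1245 .045 .06 .075;python3 go.py .6,.15,.17,200 .5833,.3715,.14,250 .5833,.3715,.015,250
```

```text
14255 z [0.0499 0.051  0.0522]
rect [ 621.2 -124.6] [105.1  62.6] long yaw 11.9 circle [ 621.3 -124.9]
mean [ 0.6179 -0.1254  0.051 ]
now [ 0.6262 -0.126   0.1751] -168.1 open 1.002 F [ 2.3 -0.2  3. ] t 6.7 q6 -2.11
offset [-31.4 275.4   5.1] spin -8.1
offset [-60.1 213.9  30. ] spin -50.0
offset [ -0.   0. 125.] spin -0.0
```

The large carton sits at (621.2, -124.6) mm, yaw 11.9°, top at 51 mm, so it is flat on the floor. Now the beaker.

apply_moves:
  steps:
    - {"offset": [-31,275,5],"spin": -8,"grip": -1}
    - {"offset": [-31,275,5],"spin": -8,"grip": -1}
    - {"offset": [-31,275,5],"spin": -8,"grip": -1}
    - {"offset": [-31,275,5],"spin": -8,"grip": -1}
    - {"offset": [-31,275,5],"spin": -8,"grip": -1}
    - {"offset": [-31,275,5],"spin": -8,"grip": -1}
    - {"offset": [-31,275,5],"spin": -8,"grip": -1}

```text
clock: 7.35
tcp_pos: [0.5939, 0.155, 0.1597]
orientation: [3.14, -0.001, -2.788]
wrist_force: [-0.6, -0.7, 0.6]
opening: 1.002
gripper_force: 0.0
```

apply_moves:
  steps:
    - {"offset": [-60,214,30],"spin": -50,"grip": -1}
    - {"offset": [-60,214,30],"spin": -50,"grip": -1}
    - {"offset": [-60,214,30],"spin": -50,"grip": -1}
    - {"offset": [-60,214,30],"spin": -50,"grip": -1}
    - {"offset": [-60,214,30],"spin": -50,"grip": -1}
    - {"offset": [-60,214,30],"spin": -50,"grip": -1}
    - {"offset": [-60,214,30],"spin": -50,"grip": -1}
    - {"offset": [-60,214,30],"spin": -50,"grip": -1}

```text
clock: 8.15
tcp_pos: [0.5789, 0.3715, 0.1299]
orientation: [3.141, -0.001, -1.925]
wrist_force: [1.2, 0.3, -1.0]
opening: 1.001
gripper_force: 0.0
```

```bash
python3 look.py w6 .5833 .3715 .048 .064 .04;python3 look.py w7 .5833 .3715 .01 .064 .04;python3 go.py .5833,.3715,.015,250
```

```text
1499 z [0.0495 0.0549 0.0566]
rect [585.5 369.4] [44.8 44.7] long yaw 4.1 circle [585.6 369.5]
mean [0.5874 0.3729 0.0542]
3707 z [0.0137 0.0426 0.0562]
rect [585.6 369.4] [44.7 44.4] long yaw 23.0 circle [585.7 369.6]
mean [0.5874 0.373  0.0398]
now [0.5791 0.3713 0.1302] -110.3 open 1.003 F [ 0.5 -0.6  0.2] t 8.2 q6 -2.34
offset [ -1.6  -3.9 115.2] spin -0.3
```

View pics/w7.png

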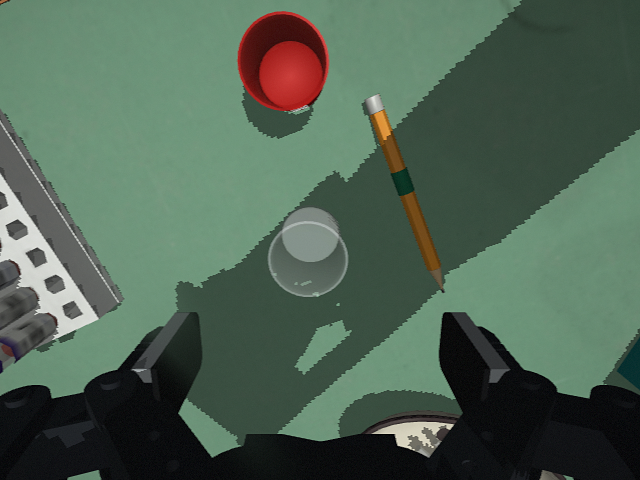

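The wrist view shows the clear beaker at (308,250) between the fingers' planes. The red beaker (283,60) and the pencil (405,190) are well clear.

```bash
python3 go.py .5856,.3697,.013,250
```

```text
now [0.5791 0.3713 0.1302] -110.3 open 1.003 F [ 0.5 -0.6  0.2] t 8.2 q6 -2.34
offset [ -0.7  -6.7 117.2] spin -0.3
```

apply_moves:
  steps:
    - {"offset": [-0.5,-6.5,20],"spin": 0,"grip": -1}
    - {"offset": [-0.5,-6.5,60],"spin": 0,"grip": -1}
    - {"offset": [-0.5,-6.5,95],"spin": 0,"grip": -1}
    - {"offset": [-0.5,-6.5,110],"spin": 0,"grip": -1}
    - {"offset": [-0.5,-6.5,117],"spin": 0,"grip": -1}
    - {"offset": [-0.5,-6.5,117],"spin": 0,"grip": -1}
    - {"offset": [-0.5,-6.5,117],"spin": 0,"grip": -0.2}
    - {"offset": [-0.5,-6.5,117],"spin": 0,"grip": 1}

```text
clock: 9.05
tcp_pos: [0.5866, 0.3717, 0.0158]
orientation: [-3.138, 0.003, -1.921]
wrist_force: [0.1, 0.8, 0.5]
opening: 0.692
gripper_force: 0.0
```

apply_moves:
  steps:
    - {"offset": [0,0,0],"spin": 0,"grip": 1}
    - {"offset": [0,0,0],"spin": 0,"grip": 1}
    - {"offset": [0,0,0],"spin": 0,"grip": 1}
    - {"offset": [0,0,0],"spin": 0,"grip": 1}
    - {"offset": [0,0,0],"spin": 0,"grip": 1}

```text
clock: 9.55
tcp_pos: [0.5865, 0.3716, 0.0156]
orientation: [-3.139, 0.003, -1.921]
wrist_force: [0.3, -0.1, 5.3]
opening: 0.501
gripper_force: 60.7
```

apply_moves:
  steps:
    - {"offset": [0,0,-15],"spin": 0,"grip": 1}
    - {"offset": [0,0,-50],"spin": 0,"grip": 1}
    - {"offset": [0,0,-90],"spin": 0,"grip": 1}
    - {"offset": [0,0,-110],"spin": 0,"grip": 1}
    - {"offset": [0,0,-110],"spin": 0,"grip": 1}

```text
clock: 10.05
tcp_pos: [0.5876, 0.3723, 0.1291]
orientation: [-3.135, 0.007, -1.921]
wrist_force: [-0.3, -0.0, -0.2]
opening: 0.496
gripper_force: 60.9
```

```bash
python3 go.py .5811,.0773,.12,200 ; python3 look.py w8 .5856 .3697 .12 .19 .04
```

```text
now [0.5876 0.3723 0.1291] -110.1 open 0.496 F [-0.3 -0.  -0.2] t 10.1 q6 -2.35
offset [279.4 -95.1   9.1] spin 49.9
30215 z [0.1277 0.1604 0.1841]
rect [586.  370.1] [78.6 44.9] long yaw 0.2 circle [585.6 369.7]
mean [0.5861 0.3704 0.1585]
```

apply_moves:
  steps:
    - {"offset": [279,-95,5],"spin": 50,"grip": 1}
    - {"offset": [279,-95,5],"spin": 50,"grip": 1}
    - {"offset": [279,-95,5],"spin": 50,"grip": 1}
    - {"offset": [279,-95,5],"spin": 50,"grip": 1}
    - {"offset": [279,-95,5],"spin": 50,"grip": 1}
    - {"offset": [279,-95,5],"spin": 50,"grip": 1}
    - {"offset": [279,-95,5],"spin": 50,"grip": 1}
    - {"offset": [279,-95,5],"spin": 50,"grip": 1}

```text
clock: 10.9
tcp_pos: [0.5766, 0.0752, 0.1161]
orientation: [3.139, -0.004, -2.796]
wrist_force: [-0.0, -0.5, -0.3]
opening: 0.504
gripper_force: 61.0
```

```bash
python3 go.py .5811,.0773,.024,200 ; python3 look.py w9 .5811 .0773 .08 .19 .04
```

```text
now [0.5766 0.0752 0.1161] -160.2 open 0.504 F [-0.  -0.5 -0.3] t 10.9 q6 -1.94
offset [-5.   0.4 92.1] spin -0.2
36484 z [0.103  0.1486 0.1879]
rect [575.2  73.7] [45.1 79. ] long yaw -54.4 circle [581.1  77.3]
mean [0.5739 0.0746 0.147 ]
```

View pics/w9.png

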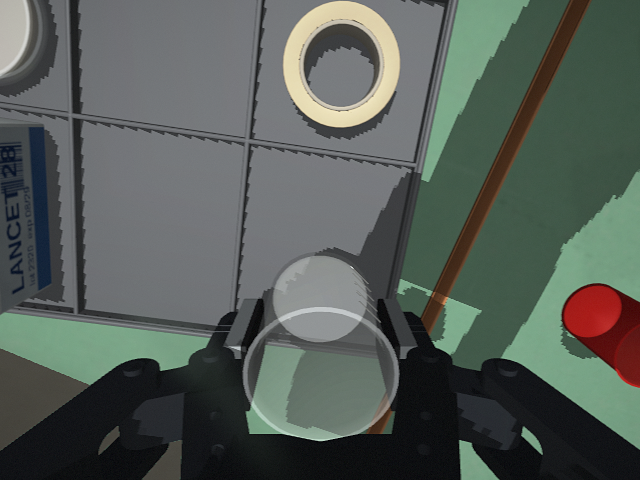

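The beaker is held upright over the left rear bay, with its rim around (320,375). The tape roll at (342,63) is clear of it.

apply_moves:
  steps:
    - {"offset": [-5,0,30],"spin": 0,"grip": 1}
    - {"offset": [-5,0,60],"spin": 0,"grip": 1}
    - {"offset": [-5,0,80],"spin": 0,"grip": 1}
    - {"offset": [-5,0,88],"spin": 0,"grip": 1}
    - {"offset": [-5,0,93],"spin": 0,"grip": 1}
    - {"offset": [-5,0,96],"spin": 0,"grip": 1}
    - {"offset": [-5,0,96],"spin": 0,"grip": 1}
    - {"offset": [-5,0,96],"spin": 0,"grip": 1}

```text
clock: 11.75
tcp_pos: [0.584, 0.078, 0.0234]
orientation: [-3.141, 0.002, -2.793]
wrist_force: [0.5, 0.5, 0.1]
opening: 0.504
gripper_force: 61.0
```

apply_moves:
  steps:
    - {"offset": [0,0,2],"spin": 0,"grip": 1}
    - {"offset": [0,0,4],"spin": 0,"grip": 1}
    - {"offset": [0,0,4],"spin": 0,"grip": 1}
    - {"offset": [0,0,4],"spin": 0,"grip": 1}

```text
clock: 12.15
tcp_pos: [0.5839, 0.0778, 0.0195]
orientation: [-3.141, 0.002, -2.794]
wrist_force: [-0.8, -0.3, 5.0]
opening: 0.503
gripper_force: 61.2
```

Contact. Release and lift.

apply_moves:
  steps:
    - {"offset": [0,0,0],"spin": 0,"grip": -0.4}
    - {"offset": [0,0,0],"spin": 0,"grip": -0.6}
    - {"offset": [0,0,0],"spin": 0,"grip": -0.8}
    - {"offset": [0,0,0],"spin": 0,"grip": -0.8}
    - {"offset": [0,0,-30],"spin": 0,"grip": -1}
    - {"offset": [0,0,-70],"spin": 0,"grip": -1}
    - {"offset": [0,0,-110],"spin": 0,"grip": -1}
    - {"offset": [0,0,-140],"spin": 0,"grip": -1}

```text
clock: 12.95
tcp_pos: [0.5839, 0.0779, 0.1609]
orientation: [-3.141, 0.003, -2.794]
wrist_force: [0.5, -0.3, -0.6]
opening: 1.002
gripper_force: 0.0
```

```bash
python3 look.py w10 .5825 .0775 .04 .066 .035; python3 go.py .60,-.18,.17,150 .590,-.3715,.14,117.5
```

```text
1725 z [0.042  0.0576 0.0605]
rect [582.   77.3] [44.5 44.4] long yaw 16.2 circle [582.1  77.1]
mean [0.5861 0.0785 0.0545]
now [0.5873 0.0779 0.1666] -160.1 open 0.997 F [ 3. -1.  3.] t 13.0 q6 -1.93
offset [  76.1 -246.8   -3.4] spin 49.9
offset [ -87.1 -170.8   30. ] spin 32.5
```

Beaker placed at (582, 77) mm. Now the small carton.

apply_moves:
  steps:
    - {"offset": [76,-247,-3],"spin": 50,"grip": -1}
    - {"offset": [76,-247,-3],"spin": 50,"grip": -1}
    - {"offset": [76,-247,-3],"spin": 50,"grip": -1}
    - {"offset": [76,-247,-3],"spin": 50,"grip": -1}
    - {"offset": [76,-247,-3],"spin": 50,"grip": -1}
    - {"offset": [76,-247,-3],"spin": 50,"grip": -1}
    - {"offset": [76,-247,-3],"spin": 50,"grip": -1}
    - {"offset": [76,-247,-3],"spin": 50,"grip": -1}

```text
clock: 13.8
tcp_pos: [0.5954, -0.1797, 0.1606]
orientation: [3.141, -0.001, 2.619]
wrist_force: [-0.4, -0.0, 0.1]
opening: 0.997
gripper_force: 0.0
```

apply_moves:
  steps:
    - {"offset": [-87,-171,30],"spin": 32.5,"grip": -1}
    - {"offset": [-87,-171,30],"spin": 32.5,"grip": -1}
    - {"offset": [-87,-171,30],"spin": 32.5,"grip": -1}
    - {"offset": [-87,-171,30],"spin": 32.5,"grip": -1}
    - {"offset": [-87,-171,30],"spin": 32.5,"grip": -1}
    - {"offset": [-87,-171,30],"spin": 32.5,"grip": -1}
    - {"offset": [-87,-171,30],"spin": 32.5,"grip": -1}

```text
clock: 14.5
tcp_pos: [0.586, -0.3694, 0.1312]
orientation: [3.141, -0.001, 2.053]
wrist_force: [0.7, 0.2, 0.4]
opening: 0.998
gripper_force: 0.0
```

```bash
python3 go.py .590,-.3715,.006,117.5;  python3 look.py w11 .590 -.3715 .026 .04 .06
```

```text
now [ 0.586  -0.3694  0.1312] 117.7 open 0.998 F [0.7 0.2 0.4] t 14.5 q6 -1.17
offset [ -3.7   2.6 125.2] spin 0.2
10927 z [0.0298 0.031  0.0321]
rect [ 592.7 -373.3] [55.5 82.4] long yaw -62.3 circle [ 592.8 -373.2]
mean [ 0.5916 -0.3711  0.031 ]
```

View pics/w11.png

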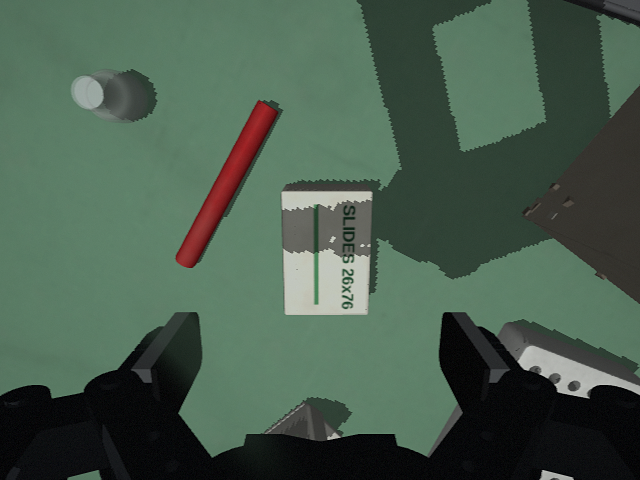

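The wrist view shows the "SLIDES" small carton at (327,252), with the pen (228,185) and vial (88,92) clear. It is at (592.7, -373.3) mm, yaw -62.3°, top at 31 mm.

```bash
python3 go.py .5927,-.3733,.001,117.7
```

```text
now [ 0.5862 -0.3693  0.1315] 117.7 open 0.999 F [-0.3  0.5 -0.6] t 14.6 q6 -1.17
offset [ -6.6   3.9 130.5] spin -0.0
```

apply_moves:
  steps:
    - {"offset": [-6.5,4,20],"spin": 0,"grip": -1}
    - {"offset": [-6.5,4,60],"spin": 0,"grip": -1}
    - {"offset": [-6.5,4,95],"spin": 0,"grip": -1}
    - {"offset": [-6.5,4,115],"spin": 0,"grip": -1}
    - {"offset": [-6.5,4,125],"spin": 0,"grip": -1}
    - {"offset": [-6.5,4,130],"spin": 0,"grip": -1}
    - {"offset": [-6.5,4,130],"spin": 0,"grip": -1}
    - {"offset": [-6.5,4,130],"spin": 0,"grip": -1}

```text
clock: 15.35
tcp_pos: [0.5933, -0.3763, 0.0033]
orientation: [3.14, 0.003, 2.05]
wrist_force: [0.1, -0.7, -0.4]
opening: 1.001
gripper_force: 0.0
```

apply_moves:
  steps:
    - {"offset": [0,0,0],"spin": 0,"grip": 1}
    - {"offset": [0,0,0],"spin": 0,"grip": 1}
    - {"offset": [0,0,0],"spin": 0,"grip": 1}
    - {"offset": [0,0,0],"spin": 0,"grip": 1}
    - {"offset": [0,0,0],"spin": 0,"grip": 1}
    - {"offset": [0,0,0],"spin": 0,"grip": 1}

```text
clock: 15.95
tcp_pos: [0.5929, -0.3766, 0.0029]
orientation: [3.14, 0.003, 2.049]
wrist_force: [0.6, 0.5, 6.2]
opening: 0.631
gripper_force: 66.4
```

```bash
python3 go.py .5927,-.3733,.13,117.7;  python3 look.py w12 .593 -.3733 .02 .06 .06
```

```text
now [ 0.5929 -0.3766  0.0029] 117.4 open 0.631 F [0.6 0.5 6.2] t 15.9 q6 -1.17
offset [   3.1    1.3 -127.1] spin -0.3
51734 z [0.0296 0.0312 0.0587]
rect [ 591.8 -371.3] [118.2  78.5] long yaw 27.9 circle [ 593.2 -374.1]
mean [ 0.5882 -0.3673  0.0358]
```

View pics/w12.png

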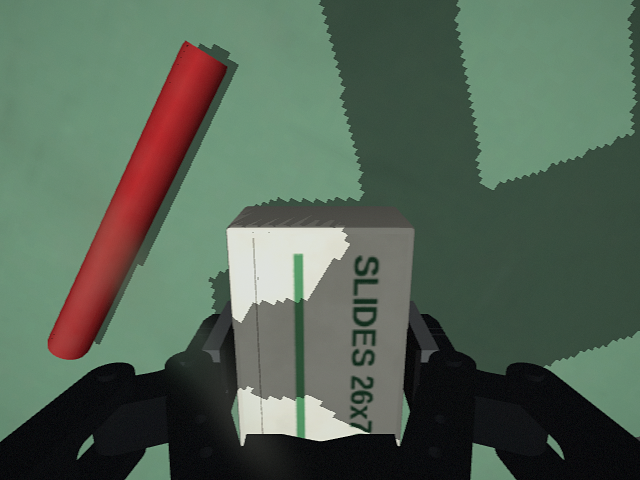

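The carton is well held at (320,330). Lift and carry.

apply_moves:
  steps:
    - {"offset": [0,0,-15],"spin": 0,"grip": 1}
    - {"offset": [0,0,-50],"spin": 0,"grip": 1}
    - {"offset": [0,0,-95],"spin": 0,"grip": 1}
    - {"offset": [0,0,-130],"spin": 0,"grip": 1}
    - {"offset": [0,0,-150],"spin": 0,"grip": 1}
    - {"offset": [0,0,-150],"spin": 0,"grip": 1}

```text
clock: 16.6
tcp_pos: [0.5939, -0.3773, 0.1563]
orientation: [3.138, 0.007, 2.05]
wrist_force: [0.2, -0.1, -1.9]
opening: 0.631
gripper_force: 65.6
```

```bash
python3 go.py .605,-.26,.15,160 .6241,-.124,.14,191.9;  python3 look.py w13 .593 -.3733 .17 .195 .06
```

```text
now [ 0.5939 -0.3773  0.1563] 117.4 open 0.631 F [ 0.2 -0.1 -1.9] t 16.6 q6 -1.17
offset [99.  63.9  6.3] spin -42.6
offset [ 28.6 134.3  10. ] spin -31.9
41602 z [0.1803 0.1844 0.1858]
rect [ 591.5 -372.7] [81.8 78.2] long yaw 27.4 circle [ 591.6 -373.1]
mean [ 0.5885 -0.367   0.1841]
```

apply_moves:
  steps:
    - {"offset": [99,64,2],"spin": -42.5,"grip": 1}
    - {"offset": [99,64,2],"spin": -42.5,"grip": 1}
    - {"offset": [99,64,2],"spin": -42.5,"grip": 1}
    - {"offset": [99,64,2],"spin": -42.5,"grip": 1}
    - {"offset": [99,64,2],"spin": -42.5,"grip": 1}
    - {"offset": [99,64,2],"spin": -42.5,"grip": 1}

```text
clock: 17.25
tcp_pos: [0.6013, -0.2568, 0.1459]
orientation: [3.14, -0.006, 2.792]
wrist_force: [0.3, 0.5, -1.8]
opening: 0.635
gripper_force: 65.4
```

apply_moves:
  steps:
    - {"offset": [28.5,134,5],"spin": -32,"grip": 1}
    - {"offset": [28.5,134,5],"spin": -32,"grip": 1}
    - {"offset": [28.5,134,5],"spin": -32,"grip": 1}
    - {"offset": [28.5,134,5],"spin": -32,"grip": 1}
    - {"offset": [28.5,134,5],"spin": -32,"grip": 1}
    - {"offset": [28.5,134,5],"spin": -32,"grip": 1}
    - {"offset": [28.5,134,5],"spin": -32,"grip": 1}

```text
clock: 17.95
tcp_pos: [0.6219, -0.1237, 0.1436]
orientation: [3.141, -0.001, -2.937]
wrist_force: [0.2, 0.3, -3.0]
opening: 0.635
gripper_force: 65.5
```

```bash
python3 go.py .6241,-.124,.055,191.9;  python3 look.py w14 .622 -.1246 .15 .19 .06
```

```text
now [ 0.6219 -0.1237  0.1436] -168.3 open 0.635 F [ 0.2  0.3 -3. ] t 17.9 q6 -2.11
offset [-2.1 -0.7 88.6] spin -0.2
44411 z [0.1639 0.1717 0.1801]
rect [ 616.9 -125.2] [78.1 98.8] long yaw -78.6 circle [ 615.3 -125.5]
mean [ 0.6103 -0.1262  0.1717]
```

View pics/w14.png

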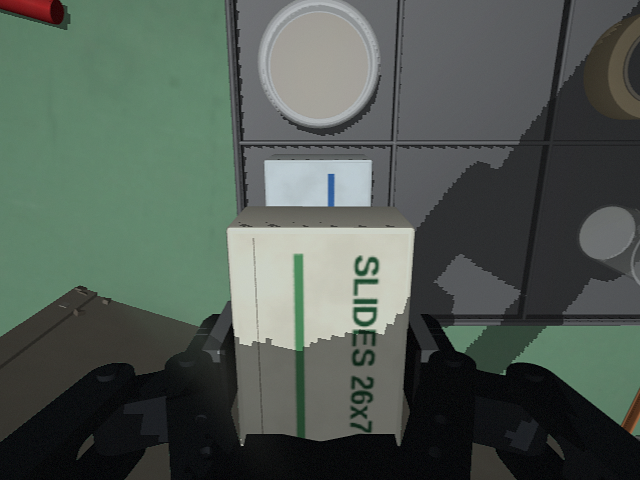

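The small carton is held parallel above the large one, whose front edge shows at (318,160). Descending to just above contact.

apply_moves:
  steps:
    - {"offset": [-1,0,30],"spin": 0,"grip": 1}
    - {"offset": [-1,0,55],"spin": 0,"grip": 1}
    - {"offset": [-1,0,70],"spin": 0,"grip": 1}
    - {"offset": [-1,0,80],"spin": 0,"grip": 1}
    - {"offset": [-1,0,84],"spin": 0,"grip": 1}
    - {"offset": [-1,0,84],"spin": 0,"grip": 1}
    - {"offset": [-1,0,84],"spin": 0,"grip": 1}

```text
clock: 18.7
tcp_pos: [0.6244, -0.1229, 0.0616]
orientation: [-3.14, 0.002, -2.934]
wrist_force: [-0.7, 0.4, -2.8]
opening: 0.632
gripper_force: 65.4
```

```bash
python3 go.py .6241,-.124,.055,191.9
```

```text
now [ 0.6244 -0.1229  0.0616] -168.1 open 0.632 F [-0.7  0.4 -2.8] t 18.7 q6 -2.11
offset [ 0.5 -1.   6.6] spin 0.0
```

apply_moves:
  steps:
    - {"offset": [0.5,-1,2],"spin": 0,"grip": 1}
    - {"offset": [0.5,-1,4],"spin": 0,"grip": 1}
    - {"offset": [0.5,-1,6],"spin": 0,"grip": 1}
    - {"offset": [0.5,-1,6.5],"spin": 0,"grip": 1}
    - {"offset": [0.5,-1,6.5],"spin": 0,"grip": 1}

```text
clock: 19.2
tcp_pos: [0.6235, -0.1238, 0.0549]
orientation: [-3.141, 0.001, -2.933]
wrist_force: [-2.4, -0.3, 4.7]
opening: 0.63
gripper_force: 66.1
```

Contact at the expected height. Release and lift.

apply_moves:
  steps:
    - {"offset": [0,0,0],"spin": 0,"grip": -0.6}
    - {"offset": [0,0,0],"spin": 0,"grip": -1}
    - {"offset": [0,0,0],"spin": 0,"grip": -1}
    - {"offset": [0,0,0],"spin": 0,"grip": -1}
    - {"offset": [0,0,-30],"spin": 0,"grip": -1}
    - {"offset": [0,0,-70],"spin": 0,"grip": -1}
    - {"offset": [0,0,-110],"spin": 0,"grip": -1}
    - {"offset": [0,0,-130],"spin": 0,"grip": -1}

```text
clock: 20.0
tcp_pos: [0.6252, -0.1243, 0.1884]
orientation: [-3.138, 0.006, -2.933]
wrist_force: [1.3, 0.1, 0.7]
opening: 1.0
gripper_force: 0.0
```

```bash
python3 look.py w15 .622 -.1246 .078 .095 .06; python3 go.py .53,-.26,.18,140 .430,-.343,.12,101.6
```

```text
10892 z [0.0818 0.083  0.0841]
rect [ 620.9 -124.4] [82.4 55.6] long yaw 11.9 circle [ 620.5 -124.3]
mean [ 0.6184 -0.1248  0.083 ]
now [ 0.6267 -0.1248  0.1914] -168.1 open 1.0 F [ 0.6 -0.3  2.3] t 20.1 q6 -2.11
offset [ 122.6 -112.3   11.4] spin 51.9
offset [  23.3 -127.9   60. ] spin 38.4
```

The small carton is at (620.9, -124.4) mm, yaw 11.9°, which matches the large one to under 1 mm. Now the vial.

apply_moves:
  steps:
    - {"offset": [123,-112,11],"spin": 52,"grip": -1}
    - {"offset": [123,-112,11],"spin": 52,"grip": -1}
    - {"offset": [123,-112,11],"spin": 52,"grip": -1}
    - {"offset": [123,-112,11],"spin": 52,"grip": -1}
    - {"offset": [123,-112,11],"spin": 52,"grip": -1}
    - {"offset": [123,-112,11],"spin": 52,"grip": -1}
    - {"offset": [123,-112,11],"spin": 52,"grip": -1}
    - {"offset": [123,-112,11],"spin": 52,"grip": -1}

```text
clock: 20.85
tcp_pos: [0.5256, -0.2584, 0.1722]
orientation: [-3.142, -0.001, 2.445]
wrist_force: [-0.6, -0.4, -1.0]
opening: 1.001
gripper_force: 0.0
```

apply_moves:
  steps:
    - {"offset": [23,-128,60],"spin": 38.5,"grip": -1}
    - {"offset": [23,-128,60],"spin": 38.5,"grip": -1}
    - {"offset": [23,-128,60],"spin": 38.5,"grip": -1}
    - {"offset": [23,-128,60],"spin": 38.5,"grip": -1}
    - {"offset": [23,-128,60],"spin": 38.5,"grip": -1}
    - {"offset": [23,-128,60],"spin": 38.5,"grip": -1}
    - {"offset": [23,-128,60],"spin": 38.5,"grip": -1}

```text
clock: 21.55
tcp_pos: [0.4261, -0.3416, 0.1128]
orientation: [3.142, 0.0, 1.774]
wrist_force: [0.3, -1.0, -0.2]
opening: 0.999
gripper_force: 0.0
```

```bash
python3 look.py w16 .430 -.344 .008 .05 .03;python3 look.py w17 .430 -.344 .034 .05 .03; python3 go.py .430,-.344,.002,101.6
```

```text
2064 z [0.013  0.027  0.0419]
rect [ 433.6 -345.8] [29.7 24.8] long yaw 17.8 circle [ 434.1 -348.2]
mean [ 0.4329 -0.3439  0.0297]
902 z [0.0366 0.041  0.0422]
rect [ 434.  -348.1] [18.2 18.2] long yaw 10.8 circle [ 434.3 -348.5]
mean [ 0.4338 -0.3473  0.0406]
now [ 0.4263 -0.3415  0.1129] 101.6 open 0.996 F [-1.2  0.2 -0.7] t 21.6 q6 -1.04
offset [ -3.2   3.2 110.9] spin -0.0
```

View pics/w17.png

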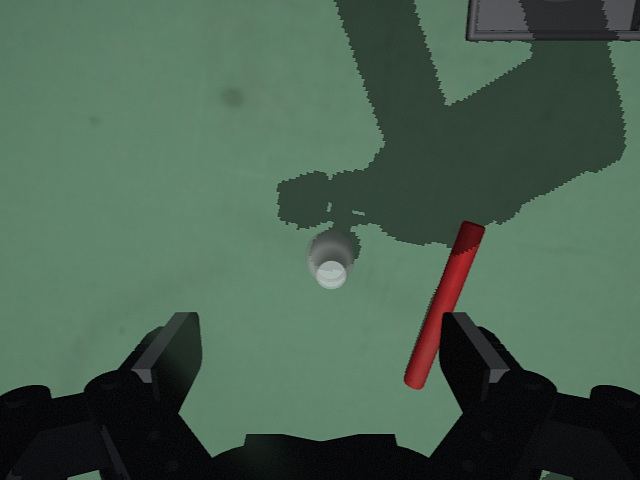

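The vial is at (330,265). The pen at (445,305) is near the right finger's path, so I'll descend with the fingers only part open.

```bash
python3 go.py .434,-.3485,.002,101.6
python3 - <<'E'
from h import *
print(Cam('wrist').plane([(472,225),(413,385)],.01).round(3))
E
```

```text
now [ 0.4263 -0.3415  0.1129] 101.6 open 0.996 F [-1.2  0.2 -0.7] t 21.6 q6 -1.04
offset [ -8.4   6.2 110.9] spin -0.0
[[ 0.516 -0.311  0.01 ]
 [ 0.511 -0.429  0.01 ]]
```

apply_moves:
  steps:
    - {"offset": [-6.5,4,20],"spin": 0,"grip": -0.4}
    - {"offset": [-6.5,4,40],"spin": 0,"grip": -0.4}
    - {"offset": [-6.5,4,50],"spin": 0,"grip": -0.4}
    - {"offset": [-6.5,4,50],"spin": 0,"grip": -0.4}
    - {"offset": [-6.5,4,50],"spin": 0,"grip": -0.4}

```text
clock: 22.15
tcp_pos: [0.4313, -0.3473, 0.0631]
orientation: [3.141, 0.0, 1.771]
wrist_force: [-0.2, -0.4, -0.1]
opening: 0.704
gripper_force: 0.0
```

```bash
python3 go.py .434,-.3485,.002,101.6; python3 look.py w18 .434 -.3485 .034 .05 .02
```

```text
now [ 0.4313 -0.3473  0.0631] 101.5 open 0.704 F [-0.2 -0.4 -0.1] t 22.1 q6 -1.03
offset [-1.7  2.4 61.1] spin -0.1
1473 z [0.0364 0.041  0.0421]
rect [ 434.  -348.2] [18.4 18.7] long yaw -79.8 circle [ 434.2 -348.4]
mean [ 0.4338 -0.3471  0.0406]
```

apply_moves:
  steps:
    - {"offset": [-1,1.5,30],"spin": 0,"grip": -0.4}
    - {"offset": [-1,1.5,50],"spin": 0,"grip": -0.4}
    - {"offset": [-1,1.5,60],"spin": 0,"grip": -0.4}
    - {"offset": [-1,1.5,61],"spin": 0,"grip": -0.4}
    - {"offset": [-1,1.5,61],"spin": 0,"grip": -0.4}
    - {"offset": [-1,1.5,61],"spin": 0,"grip": 0}
    - {"offset": [-1,1.5,61],"spin": 0,"grip": 1}
    - {"offset": [-1,1.5,61],"spin": 0,"grip": 1}

```text
clock: 23.0
tcp_pos: [0.4335, -0.3491, 0.0033]
orientation: [3.14, 0.002, 1.77]
wrist_force: [-0.6, 0.6, 4.4]
opening: 0.324
gripper_force: 59.2
```

apply_moves:
  steps:
    - {"offset": [0,0,0],"spin": 0,"grip": 1}
    - {"offset": [0,0,0],"spin": 0,"grip": 1}
    - {"offset": [0,0,0],"spin": 0,"grip": 1}
    - {"offset": [0,0,0],"spin": 0,"grip": 1}

```text
clock: 23.4
tcp_pos: [0.4336, -0.349, 0.0033]
orientation: [3.14, 0.002, 1.77]
wrist_force: [-1.1, 1.3, 6.7]
opening: 0.32
gripper_force: 59.3
```

```bash
python3 go.py .434,-.3485,.1,101.6; python3 look.py w19 .434 -.3485 .01 .05 .03
```

```text
now [ 0.4336 -0.349   0.0033] 101.4 open 0.32 F [-1.1  1.3  6.7] t 23.4 q6 -1.03
offset [  0.4   0.5 -96.7] spin -0.2
13757 z [0.014  0.0333 0.0475]
rect [ 433.8 -346.9] [58.5 27.3] long yaw 11.8 circle [ 432.9 -342.6]
mean [ 0.4326 -0.3428  0.0319]
```

View pics/w19.png

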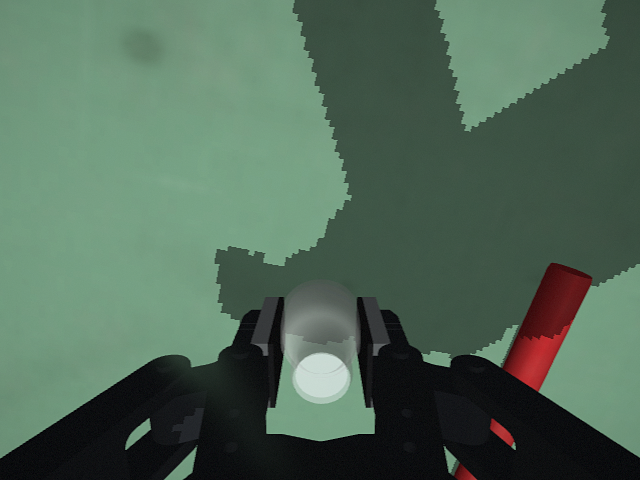

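The vial is held upright at (320,340).

apply_moves:
  steps:
    - {"offset": [0,0,-15],"spin": 0,"grip": 1}
    - {"offset": [0,0,-50],"spin": 0,"grip": 1}
    - {"offset": [0,0,-90],"spin": 0,"grip": 1}
    - {"offset": [0,0,-110],"spin": 0,"grip": 1}
    - {"offset": [0,0,-110],"spin": 0,"grip": 1}

```text
clock: 23.95
tcp_pos: [0.4352, -0.3506, 0.1169]
orientation: [3.137, 0.008, 1.77]
wrist_force: [0.0, -0.1, -0.1]
opening: 0.323
gripper_force: 59.4
```

```bash
python3 go.py .494,-.0457,.11,101.6
```

```text
now [ 0.4352 -0.3506  0.1169] 101.4 open 0.323 F [ 0.  -0.1 -0.1] t 23.9 q6 -1.03
offset [287.1 118.1   6.9] spin -0.2
```

apply_moves:
  steps:
    - {"offset": [287,118,4],"spin": 0,"grip": 1}
    - {"offset": [287,118,4],"spin": 0,"grip": 1}
    - {"offset": [287,118,4],"spin": 0,"grip": 1}
    - {"offset": [287,118,4],"spin": 0,"grip": 1}
    - {"offset": [287,118,4],"spin": 0,"grip": 1}
    - {"offset": [287,118,4],"spin": 0,"grip": 1}
    - {"offset": [287,118,4],"spin": 0,"grip": 1}
    - {"offset": [287,118,4],"spin": 0,"grip": 1}

```text
clock: 24.75
tcp_pos: [0.4906, -0.0415, 0.1067]
orientation: [-3.139, -0.001, 1.774]
wrist_force: [-0.0, -1.0, -0.2]
opening: 0.325
gripper_force: 59.4
```

apply_moves:
  steps:
    - {"offset": [0,0,0],"spin": 0,"grip": 1}
    - {"offset": [0,0,40],"spin": 0,"grip": 1}
    - {"offset": [0,0,60],"spin": 0,"grip": 1}
    - {"offset": [0,0,60],"spin": 0,"grip": 1}
    - {"offset": [0,0,60],"spin": 0,"grip": 1}

```text
clock: 25.25
tcp_pos: [0.4913, -0.0449, 0.0477]
orientation: [-3.141, -0.0, 1.768]
wrist_force: [-0.2, -0.3, -0.3]
opening: 0.323
gripper_force: 59.4
```

```bash
python3 go.py .494,-.0457,.007,101.6
```

```text
now [ 0.4913 -0.0449  0.0477] 101.3 open 0.323 F [-0.2 -0.3 -0.3] t 25.2 q6 -0.46
offset [-1.3  2.5 40.7] spin -0.3
```

apply_moves:
  steps:
    - {"offset": [-1,2,20],"spin": 0,"grip": 1}
    - {"offset": [-1,2,32],"spin": 0,"grip": 1}
    - {"offset": [-1,2,36],"spin": 0,"grip": 1}
    - {"offset": [-1,2,40],"spin": 0,"grip": 1}
    - {"offset": [-1,2,40],"spin": 0,"grip": 1}
    - {"offset": [-1,2,40],"spin": 0,"grip": 1}

```text
clock: 25.85
tcp_pos: [0.4941, -0.044, 0.0083]
orientation: [3.141, 0.0, 1.77]
wrist_force: [0.4, -0.4, -1.0]
opening: 0.324
gripper_force: 59.4
```

apply_moves:
  steps:
    - {"offset": [0,0,1],"spin": 0,"grip": 1}
    - {"offset": [0,0,2],"spin": 0,"grip": 1}
    - {"offset": [0,0,2],"spin": 0,"grip": 1}

```text
clock: 26.15
tcp_pos: [0.4943, -0.044, 0.0073]
orientation: [3.141, 0.0, 1.771]
wrist_force: [-2.6, 0.0, 10.1]
opening: 0.324
gripper_force: 60.5
```

Contact. Open partway (fingers stay inside the bay walls), lift, then open.

apply_moves:
  steps:
    - {"offset": [0,0,0],"spin": 0,"grip": 0}
    - {"offset": [0,0,0],"spin": 0,"grip": -0.1}
    - {"offset": [0,0,0],"spin": 0,"grip": -0.1}
    - {"offset": [0,0,0],"spin": 0,"grip": -0.1}
    - {"offset": [0,0,-30],"spin": 0,"grip": -0.1}
    - {"offset": [0,0,-70],"spin": 0,"grip": -0.1}
    - {"offset": [0,0,-120],"spin": 0,"grip": -0.1}
    - {"offset": [0,0,-160],"spin": 0,"grip": -0.1}

```text
clock: 26.95
tcp_pos: [0.494, -0.044, 0.1681]
orientation: [3.14, 0.001, 1.77]
wrist_force: [0.8, 0.1, 0.0]
opening: 0.547
gripper_force: 0.0
```

```bash
python3 look.py w20 .494 -.0457 .034 .055 .03; python3 go.py .40,.20,.25,101.6
```

```text
658 z [0.0382 0.045  0.0462]
rect [494.8 -43.7] [18.2 18.7] long yaw -81.8 circle [494.9 -44. ]
mean [ 0.4946 -0.0426  0.0443]
now [ 0.4988 -0.0451  0.1754] 101.4 open 0.55 F [ 3.8 -0.7  3.2] t 27.0 q6 -0.46
offset [259.9 -48.2 -74.6] spin -0.2
```

Move the arm aside and check everything from the top camera.

apply_moves:
  steps:
    - {"offset": [260,-48,-75],"spin": 0,"grip": -1}
    - {"offset": [260,-48,-75],"spin": 0,"grip": -1}
    - {"offset": [260,-48,-75],"spin": 0,"grip": -1}
    - {"offset": [260,-48,-75],"spin": 0,"grip": -1}
    - {"offset": [260,-48,-75],"spin": 0,"grip": -1}
    - {"offset": [260,-48,-75],"spin": 0,"grip": -1}
    - {"offset": [260,-48,-75],"spin": 0,"grip": -1}
    - {"offset": [260,-48,-75],"spin": 0,"grip": -1}

```text
clock: 27.8
tcp_pos: [0.3949, 0.2014, 0.2404]
orientation: [-3.141, 0.001, 1.772]
wrist_force: [0.4, -0.4, -0.6]
opening: 0.998
gripper_force: 0.0
```

Run:
```python
from h import *
p,d=imaging.grab_frame('top'); c=p[140:260,270:440,::-1]; cv2.imwrite('pics/fin.png',cv2.resize(c,None,fx=4,fy=4,interpolation=2))
```

```text
(no output)
```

View pics/fin.png

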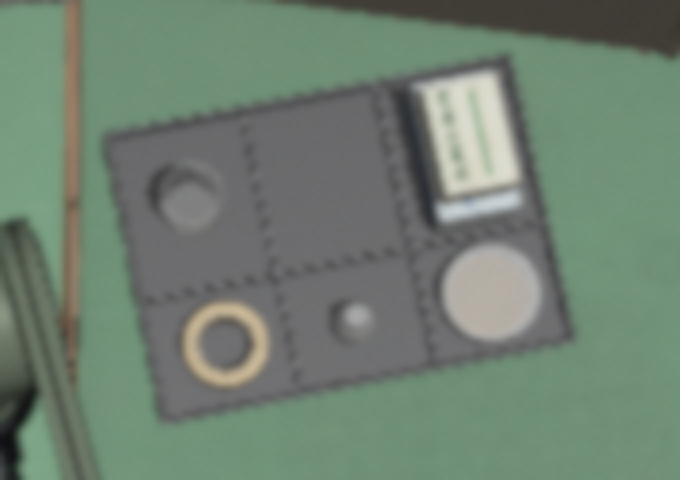

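The final picture shows everything in place: the beaker (187,195) behind the tape (226,343), the vial (353,318) between tape and dish, and the stacked cartons (470,140) behind the dish (491,291).

```bash
python3 -c "
from rig import env; print(env.finish_job())"
```

```text
the job is handed in; nothing more can be done
None
```

The tray is laid out as asked and the job is handed in; the final top view shows all four things in their places and the dish and tape roll still in their bays, but the hand-in gave no verdict.

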